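Raise the fume cabinet's window and start the fan

TASK

Get the solder fume cabinet ready for work: with the fingers under the lip of its sloping counterweighted window, push the window up until the pointer on its left edge stands opposite the black height clip on the post beside it, and leave it there. Then push the lever of the fan switch beside the cabinet all the way over, away from the robot. Only push: do not pinch the lip or pick anything up, and leave the clip and all the other things on the bench where they are.

Things in the scene. Friction and masses are not known exactly. Their poses are not given: they have to be found in the camera images.
- hood: the fume cabinet, clear panels on grey and white framing, 430 mm wide (y), base 300 mm deep (x), about 420 mm high, fixed. Origin under its middle on the bench; x points away from the robot, y left, z up. Base front edge at x = -145 mm, with a sill 40 mm high. The window slides between two posts (y = 176 to 216 mm either side), leaning back 35 degrees from upright; an open slot lies between sill and lip
- lip_mid (a point): middle of the underside of the window's lip, the face to push on. The lip is an aluminium ledge along the window's bottom edge, square to it: 340 mm long (the point's y), 45 mm deep (x; -x is outward, to the robot and upward), 16 mm thick (z). z is the sliding direction (up and away from the robot). Free space below: fingertips may reach past it into the slot
- sash (a joint): how far the window is pushed up along its slope, m: 0 lowest, 0.165 at the top stop. The counterweight carries it, so it stays wherever it is left; pushing it takes about 3 to 8 N, more when fast
- pointer_tip (a point): tip of the dark flat triangular pointer (24 mm wide, 32 mm long) on the window's left edge, 30 mm above the lip's underside measured along the slope; it points left to the post
- clip_mid (a point): middle of the inner edge of the black height clip on the left post (its face is 20 mm tall along the slope, 26 mm wide); its z axis is the sliding direction. The window is at the marked height when the pointer tip is level with this point along z
- clip (a joint): place of the clip along the slope, m, on the same scale as sash (the pointer is opposite the clip's middle when the two values are equal). It stays as set (tight clip)
- fan_base: grey block of the fan switch, 70 x 50 x 25 mm high, fixed to the bench left or right of the cabinet. Origin under its middle; the lever swings in its x-z plane, x away from the robot
- fan_tip (a point): centre of the black ball (26 mm) at the end of the switch lever; the lever is 80 mm from its pivot, which is 22 mm above the bench over the block's origin
- fan (a joint): angle of the fan lever, rad: 0 leaning 0.5 rad towards the robot (off), 1.0 leaning 0.5 rad away (fully on). Turns with under 2 N at the ball and stays where it is left
- multimeter: hand multimeter, grey, lying flat, 165 x 85 x 46 mm; a bystander, loose. Origin at the middle of its underside
- spool: solder spool standing on end, 60 mm across, 44 mm high; a bystander, loose. Origin at the middle of its underside
- driver: screwdriver lying flat, 180 mm long, black handle; a bystander, loose. Origin at the middle of its underside
- pliers: pliers lying flat, about 165 x 56 x 16 mm, black grips; a bystander, loose. Origin at the middle of its underside
- mug: white mug, 76 mm across, 88 mm high; a bystander, loose. Origin at the middle of its underside
- can: pale tin can with a closed top, 66 mm across, 115 mm high; a bystander, loose. Origin at the middle of its underside
Mind the look-alikes: they are no part of the job. Leave any pink or red look-alike of the fan_base alone.

How it is judged:
By the outcome, as a careful person would: the job done as asked, in the order asked, and still so for the second after the job is handed in, with the robot touching nothing.
It also fails if it takes over 45 s, if anything falls off the work surface, if the arm or the gripper's body presses on something with over 40 N, if the wrist force passes 120 N, or if a joint passes its speed limit or range.

ROBOT

A 6-joint arm with a two-finger parallel gripper is mounted at the origin on the work surface. World frame = base frame: x ahead of the robot, y to its left, z up, the work surface at z = 0. Lengths are in m, angles in degrees, forces in N, time in s.
With the tool pointing down it reaches from about 0.35 to 0.975 m from the base axis. Payload 7.1 kg.
Tool frame: the origin (TCP) lies midway between the tips of the shut fingers; the grasp point (between the pads) lies 19 mm behind it; y points along the fingers, x is the direction in which the jaws open and shut, and the axes are right-handed (so a half turn about y gives the same grasp; the last joint's range is limited). The gripper opens to 88 mm and grips with 3 to 60 N. Pads are 20 mm wide; open, the fingers measure 115 mm over their backs; the gripper's body (75 mm by 178 mm) begins 61 mm behind the grasp point.
Start: joints at [66.979, 24.242, 93.386, -0, 62.372, -1.089], TCP at [0.233, 0.58, 0.223] pointing down, gripper open.
Joint ranges: [-172.04, 172.04], [-51.8, 120.97], [4.93, 147.93], [-75.15, 255.16], [6.16, 154.13], [-145.62, 145.62]. Speed limits (degrees/s): [136.94, 136.94, 172.46, 180, 180, 180].

INTERFACE

Orientations are given as a 3x3 rotation matrix whose columns are the frame's x, y, z axes.
In Python, from station import ctrl gives the robot as it stands. The module is installed in compiled form; this text tells all that it offers.
- The arm moves only by the shell command python3 -m pendant 'ROWS' [OPENING] [FORCE]. ROWS is JSON, a list of rows, each a list of 2 entries, a list of its own where there are three numbers: the shift along the world's x, y, z in cm, then the turn, a rotation vector about the world's x, y, z in degrees. In form: [[[dx, dy, dz], [wx, wy, wz]], ...]. A call has 1 to 5 rows; each row is the pose to reach, as a shift and turn from the pose commanded when the call began; what a row does not reach only later rows make up. A row lasts 1/10 s, in which the tool goes at most 50 mm and 8.59 degrees, less where a joint would pass 70% of its speed; a pose out of reach is approached as far as the arm can. A call with a gripper value outside its range is refused whole. OPENING is the opening, from 0 (shut) to 1 (fully open), set as the call begins (- or left out, the last holds). The fingers move at their own pace and stop on an object; FORCE is the grip in N (left out, the last holds). Time passes only in rows, so rows that repeat a pose let the fingers close. It gives the time, the measured TCP pose, the force and the opening at its end, in the units of the state.
- ctrl.get_obs(): the state, without advancing time (a new reading comes with each control period).
- ctrl.capture(name): name is "scene" or "top"; returns (picture, depth): 420x560x3 uint8, red, green, blue; 420x560 float32, m along the optical axis (not along the pixel's ray), 0 where there is no reading.
- ctrl.get_calibration(name): a dict with "fx", "fy", "cx", "cy" (pixels), "k1" (the pictures are not rectified: a ray, as slopes to the right and down, at radius r is drawn at 1 + k1 r^2 times it, then the intrinsics apply), "world_from_camera" (4x4, takes a point from camera to world coordinates). Camera axes: x right, y down, z forward; pixel columns grow to the right and rows downward; lengths in m; the calibration is good to about 2 mm. A picture is of the moment at which its call begins. get_calibration takes no time and is no camera call.
- ctrl.hand_in(): hands the job in, once; it reports no verdict.
The state is a dict: "time": time; "joint_positions": joint angles; "dq": joint speeds; "joint_efforts": joint torques, N m; "ee_pos": TCP position; "eef_rot": TCP orientation; "contact_force": force on the tool from outside, world axes, zero at the start; "torque": the same for the moment, N m; "grip_width": finger opening in m.
Only numpy, scipy, OpenCV 4.12 (cv2) and the standard library are available. Lean on these libraries where they do the work, as an engineer would, in place of code of your own. Each camera call takes 0.05 s, during which the arm holds its last target.

## Working session

There is one attempt and no reset: what is moved stays moved. The work goes in short steps, Python scripts to look and compute and a shell command to move; the robot and the scene stay as the last step left them, time stands still between calls to the robot, and variables do not carry over. Pictures are saved under pics/ and viewed, and the job is handed in when it is done.

```bash
mkdir -p pics; cat > h.py <<'E'
import numpy as np,cv2
from station import ctrl
def grab(n,tag):
    p,d=ctrl.capture(n); cv2.imwrite(f'pics/{tag}.png',p[:,:,::-1]); np.savez(f'{tag}.npz',p=p,d=d); return p,d
def ray(n,u,v):
    c=ctrl.get_calibration(n)
    K=np.array([[c['fx'],0,c['cx']],[0,c['fy'],c['cy']],[0,0,1.]])
    q=cv2.undistortPoints(np.array([[[u,v]]],float),K,np.array([c['k1'],0,0,0,0.]))[0,0]
    return np.array([q[0],q[1],1.]),np.array(c['world_from_camera'])
def pt(n,u,v,z):
    r,T=ray(n,u,v); return T[:3,:3]@(r*z)+T[:3,3]
def dpt(n,tag,u,v):
    d=np.load(tag+'.npz')['d']; return pt(n,u,v,d[int(round(v)),int(round(u))])
def planept(n,u,v,nrm,p0):
    r,T=ray(n,u,v); w=T[:3,:3]@r; o=T[:3,3]; nrm=np.array(nrm)
    return o+w*(nrm@(np.array(p0)-o))/(nrm@w)
def crop(tag,x0,y0,x1,y1,s,out):
    p=np.load(tag+'.npz')['p'][y0:y1,x0:x1,::-1]; cv2.imwrite(f'pics/{out}.png',cv2.resize(p,None,fx=s,fy=s,interpolation=cv2.INTER_CUBIC))
def proj(n,P):
    c=ctrl.get_calibration(n);T=np.linalg.inv(np.array(c['world_from_camera']));q=T[:3,:3]@np.array(P)+T[:3,3]
    x,y=q[0]/q[2],q[1]/q[2];s=1+c['k1']*(x*x+y*y);return round(c['fx']*x*s+c['cx'],1),round(c['fy']*y*s+c['cy'],1)
E
python3 - <<'E'
from h import *
np.set_printoptions(precision=3,suppress=True)
grab('scene','s0');grab('top','t0')
for n in('scene','top'):print(ctrl.get_calibration(n))
print(ctrl.get_obs())
E
```

```text
{'fx': 412.99219501812144, 'fy': 412.99219501812144, 'cx': 279.98992303182337, 'cy': 203.78479001375084, 'k1': -0.030930243740588097, 'world_from_camera': array([[ 0.811,  0.461, -0.361,  0.882],
       [ 0.585, -0.62 ,  0.523, -0.512],
       [ 0.017, -0.635, -0.772,  0.959],
       [ 0.   ,  0.   ,  0.   ,  1.   ]])}
{'fx': 514.7036932592921, 'fy': 514.7036932592921, 'cx': 269.04480210760966, 'cy': 207.5938291759715, 'k1': -0.16515842374967515, 'world_from_camera': array([[ 0.01 , -0.99 ,  0.138,  0.303],
       [-1.   , -0.01 ,  0.001,  0.061],
       [ 0.001, -0.138, -0.99 ,  1.65 ],
       [ 0.   ,  0.   ,  0.   ,  1.   ]])}
{'time': 0.1, 'joint_positions': array([66.979, 24.28 , 93.428, -0.001, 62.371, -1.09 ]), 'dq': array([-0.062, -0.189, -0.076,  0.039, -0.062,  0.04 ]), 'joint_efforts': array([ -0.   , -54.561, -27.432,   0.065,   0.019,  -0.   ]), 'ee_pos': array([0.233, 0.579, 0.222]), 'eef_rot': array([[ 0.373, -0.001, -0.928],
       [ 0.928, -0.001,  0.373],
       [-0.001, -1.   ,  0.   ]]), 'contact_force': array([-1.142,  0.183, -0.254]), 'torque': array([ 0.061,  0.033, -0.008]), 'grip_width': 0.08755817191674199}
```

View pics/s0.png

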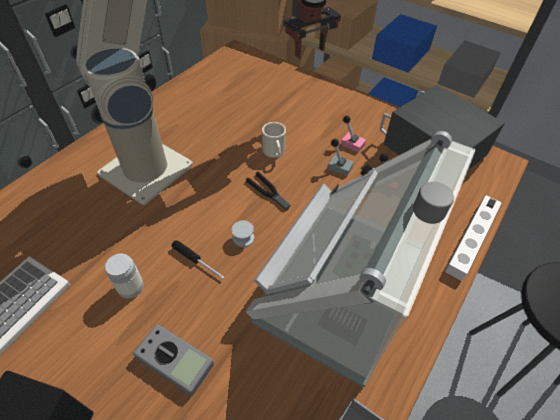

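View pics/t0.png

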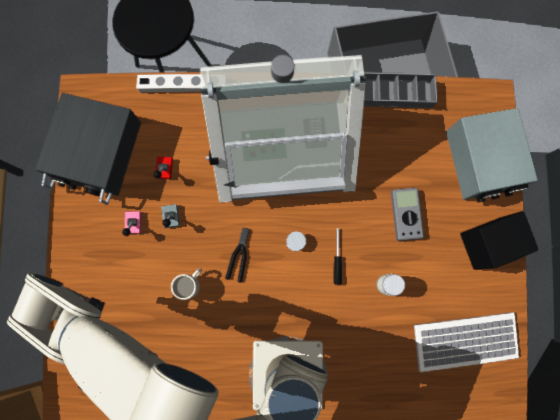

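The top view shows three switches: red at (165,168), pink at (132,222) and grey at (171,216). The grey one fits the fan_base description. The window is the pale ledge line around (225–355,140–190), and there is a black clip near (212,160). I'll enlarge these to check.

```bash
python3 - <<'E'
from h import *
crop('t0',195,50,375,210,4.4,'c1');crop('t0',110,140,240,230,6,'c2');crop('s0',240,120,480,300,3.3,'c3')
E
```

```text
(no output)
```

View pics/c1.png

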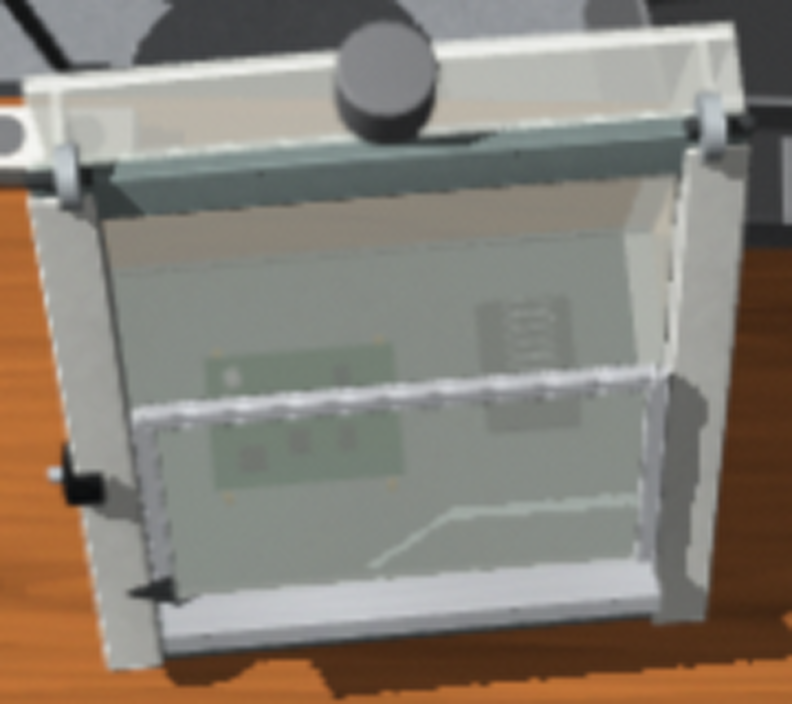

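View pics/c2.png

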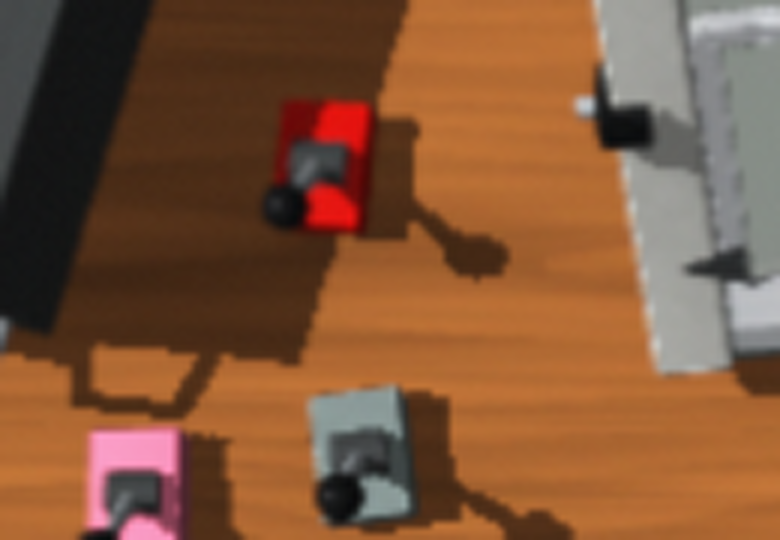

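View pics/c3.png

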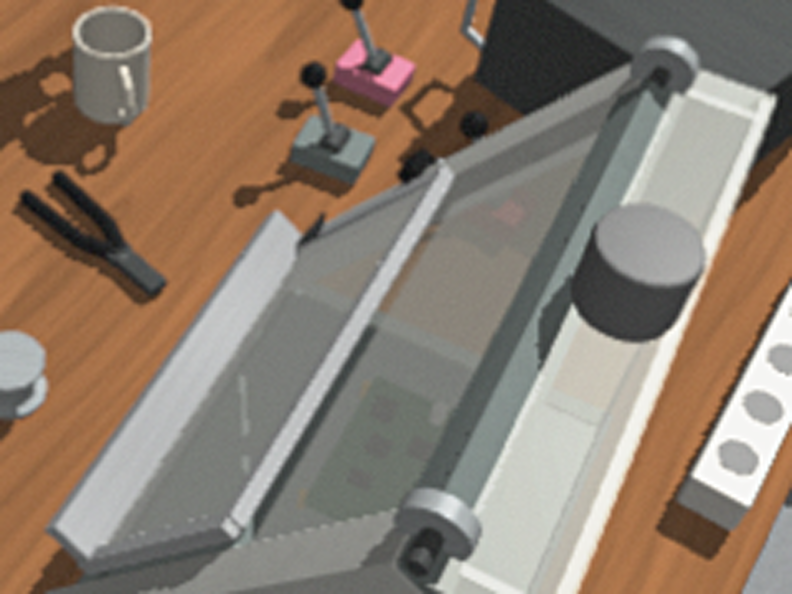

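```bash
python3 - <<'E'
from h import *
np.set_printoptions(precision=4,suppress=True)
f=lambda u,v:(195+u/4.4,50+v/4.4)
D={'postL_bot_l':(112,660),'postL_bot_r':(155,655),'postL_mid':(118,560),'postL up':(75,300),'postL up2':(60,215),'postR low':(690,600),'postR up':(715,220),'postR mid':(695,450),
'clip':(85,490),'clip2':(95,490),'ptr':(160,593),'ptr2':(150,593),'lip l':(185,615),'lip r':(635,585),'lipmid':(410,600),'lip front l':(175,640),'lip front r':(650,602)}
for k,(u,v) in D.items():
    x,y=f(u,v);print(k,round(x,1),round(y,1),dpt('top','t0',x,y))
g=lambda u,v:(110+u/6,140+v/6)
for k,(u,v) in {'ball':(340,497),'baseTL':(318,402),'baseTR':(395,392),'baseBR':(408,512),'mid':(385,420)}.items():
    x,y=g(u,v);print(k,round(x,1),round(y,1),dpt('top','t0',x,y), planept('top',x,y,[0,0,1],[0,0,.025]))
E
```

```text
postL_bot_l 220.5 200.0 [0.5482 0.2148 0.0533]
postL_bot_r 230.2 198.9 [0.5504 0.1833 0.0641]
postL_mid 221.8 177.3 [0.6045 0.2044 0.1359]
postL up 212.0 118.2 [0.7302 0.2176 0.3194]
postL up2 208.6 98.9 [0.7658 0.2219 0.3726]
postR low 351.8 186.4 [ 0.5936 -0.1974  0.0662]
postR up 357.5 100.0 [ 0.7807 -0.1735  0.3356]
postR mid 353.0 152.3 [ 0.6752 -0.1841  0.1788]
clip 214.3 161.4 [0.6367 0.2203 0.2077]
clip2 216.6 161.4 [0.637  0.2139 0.2063]
ptr 231.4 184.8 [0.5825 0.1754 0.1327]
ptr2 229.1 184.8 [0.5832 0.1826 0.1286]
lip l 237.0 189.8 [0.5693 0.1588 0.1219]
lip r 339.3 183.0 [ 0.5917 -0.1491  0.1308]
lipmid 288.2 186.4 [0.5795 0.005  0.1312]
lip front l 234.8 195.5 [0.5506 0.1648 0.1298]
lip front r 342.7 186.8 [ 0.5807 -0.1598  0.1272]
ball 166.7 222.8 [0.4685 0.3722 0.1058] [0.4772 0.3886 0.025 ]
baseTL 163.0 207.0 [0.5279 0.402  0.0264] [0.5281 0.4024 0.025 ]
baseTR 175.8 205.3 [0.5341 0.3611 0.0236] [0.5339 0.3608 0.025 ]
baseBR 178.0 225.3 [0.4699 0.3523 0.0213] [0.4696 0.3517 0.025 ]
mid 174.2 210.0 [0.5185 0.3653 0.0271] [0.5188 0.3657 0.025 ]
```

```bash
python3 - <<'E'
from h import *
np.set_printoptions(precision=4,suppress=True)
from scipy.optimize import least_squares
f=lambda u,v:(195+u/4.4,50+v/4.4)
def poly(ps):
    m=np.zeros((420,560),np.uint8);cv2.fillPoly(m,[np.array([f(*p) for p in ps]).round().astype(int)],1);m=cv2.erode(m,np.ones((3,3)))
    d=np.load('t0.npz')['d'];return np.array([pt('top',x,y,d[y,x]) for y,x in zip(*np.where((m>0)&(d>0)))])
L=np.vstack([poly([(45,220),(90,220),(125,450),(82,450)]),poly([(95,520),(130,520),(150,650),(118,650)])])
R=poly([(690,170),(740,170),(700,610),(665,610)])
W=poly([(190,430),(630,395),(630,560),(190,585)])
for n,P in(('L',L),('R',R),('W',W)):
    c=np.median(P,0);
    ok=np.ones(len(P),bool)
    for _ in range(5):
        c=P[ok].mean(0);v=np.linalg.svd(P[ok]-c)[2][2];v*=-np.sign(v[0]);r=(P-c)@v;ok=abs(r)<.006
    print(n,len(P),ok.sum(),c,v,'std',r[ok].std(),'tilt',np.degrees(np.arctan2(v[2],np.hypot(v[0],v[1]))),'yaw',np.degrees(np.arctan2(-v[1],-v[0])))
P=np.vstack([L,R])
def res(q):
    n=np.array([-np.cos(q[0])*np.cos(np.radians(35)),-np.sin(q[0])*np.cos(np.radians(35)),np.sin(np.radians(35))]);return P@n-q[1]
s=least_squares(res,[0,0],loss='soft_l1',f_scale=.002);print(np.degrees(s.x[0]),s.x[1],np.median(abs(s.fun)))
E
```

```text
Traceback (most recent call last):
  File "h.py", line 11, in pt
    r,T=ray(n,u,v); return T[:3,:3]@(r*z)+T[:3,3]
        ~~~^^^^^^^
  File "h.py", line 6, in ray
    c=ctrl.get_calibration(n)
ValueError: time passes only in moves, steps and waits
```

```bash
sed -i 's/^def grab/C={n:ctrl.get_calibration(n) for n in ("scene","top")}\ndef grab/; s/c=ctrl.get_calibration(n)/c=C[n]/' h.py; cat > fit.py <<'E'
from h import *
np.set_printoptions(precision=4,suppress=True)
from scipy.optimize import least_squares
f=lambda u,v:(195+u/4.4,50+v/4.4)
def poly(ps):
    m=np.zeros((420,560),np.uint8);cv2.fillPoly(m,[np.array([f(*p) for p in ps]).round().astype(int)],1);m=cv2.erode(m,np.ones((3,3)))
    d=np.load('t0.npz')['d'];return np.array([pt('top',x,y,d[y,x]) for y,x in zip(*np.where((m>0)&(d>0)))])
L=np.vstack([poly([(45,220),(90,220),(125,450),(82,450)]),poly([(95,520),(130,520),(150,650),(118,650)])])
R=poly([(690,170),(740,170),(700,610),(665,610)])
W=poly([(190,430),(630,395),(630,560),(190,585)])
for n,P in(('L',L),('R',R),('W',W)):
    ok=np.ones(len(P),bool)
    for _ in range(5):
        c=P[ok].mean(0);v=np.linalg.svd(P[ok]-c)[2][2];v*=-np.sign(v[0]);r=(P-c)@v;ok=abs(r)<.006
    print(n,len(P),ok.sum(),c,v,'std',r[ok].std(),'tilt',np.degrees(np.arctan2(v[2],np.hypot(v[0],v[1]))),'yaw',np.degrees(np.arctan2(-v[1],-v[0])))
P=np.vstack([L,R])
def res(q):
    n=np.array([-np.cos(q[0])*np.cos(np.radians(35)),-np.sin(q[0])*np.cos(np.radians(35)),np.sin(np.radians(35))]);return P@n-q[1]
s=least_squares(res,[0,0],loss='soft_l1',f_scale=.002);print(np.degrees(s.x[0]),s.x[1],np.median(abs(s.fun)))
E
python3 fit.py
```

```text
L 598 582 [0.6781 0.2101 0.2417] [-0.8147 -0.0989  0.5714] std 0.0023525384855832524 tilt 34.84614759984808 yaw 6.920101380743107
R 822 810 [ 0.7066 -0.1793  0.2292] [-0.8107 -0.1302  0.5708] std 0.002291898744069075 tilt 34.80265127715761 yaw 9.1206308350107
W 3439 3390 [0.6427 0.0058 0.1804] [-0.8157 -0.0805  0.5728] std 0.0023459424861180154 tilt 34.948732905745196 yaw 5.634064925245309
5.49072304451763 -0.43071730801425967 0.0017177876927456925
```

```bash
cat > loc.py <<'E'
from h import *
np.set_printoptions(precision=1,suppress=True,linewidth=150)
ps=np.radians(5.5);t=np.radians(35)
X=np.array([np.cos(ps),np.sin(ps),0]);Y=np.array([-np.sin(ps),np.cos(ps),0]);Z=np.array([0,0,1.])
S=np.sin(t)*X+np.cos(t)*Z; N=-np.cos(t)*X+np.sin(t)*Z
def syn(P): return np.array([S@P,Y@P,N@P])*1000
def dump(cam,tag,x0,x1,y0,y1,thr):
    z=np.load(tag+'.npz');p=z['p'].astype(int);d=z['d']
    for y in range(y0,y1):
        for x in range(x0,x1):
            if p[y,x].sum()<thr: print(x,y,p[y,x].sum(),syn(pt(cam,x,y,d[y,x])))
E
python3 - <<'E'
from loc import *
print('clip');dump('top','t0',205,222,148,168,130)
print('ptr');dump('top','t0',220,240,180,189,230)
E
```

```text
clip
210 156 112 [ 556.9  169.4 -429.5]
210 157 95 [ 549.5  170.4 -433.6]
210 158 81 [ 552.3  170.  -426. ]
211 158 97 [ 550.6  167.3 -427.6]
215 158 122 [ 556.1  155.  -419.7]
216 158 117 [ 553.8  152.4 -422.1]
210 159 74 [ 554.   169.7 -419.8]
211 159 63 [ 552.3  167.1 -421.3]
212 159 67 [ 549.7  164.5 -423.9]
213 159 73 [ 554.   161.1 -418.6]
214 159 72 [ 553.   158.3 -419.4]
215 159 75 [ 552.7  155.5 -419.4]
216 159 75 [ 551.7  152.7 -420.1]
217 159 93 [ 553.4  149.6 -417.8]
210 160 76 [ 550.5  170.2 -419.4]
211 160 54 [ 553.7  166.8 -415.4]
212 160 50 [ 553.   164.  -415.8]
213 160 50 [ 550.9  161.4 -417.8]
214 160 47 [ 555.6  157.9 -412.1]
215 160 52 [ 550.3  155.8 -417.8]
216 160 59 [ 547.4  153.2 -420.6]
217 160 69 [ 549.2  150.1 -418.2]
210 161 69 [ 547.2  170.6 -418.8]
211 161 47 [ 548.2  167.6 -417.4]
212 161 48 [ 549.1  164.5 -415.9]
213 161 49 [ 548.   161.8 -416.8]
214 161 48 [ 546.5  159.1 -418.1]
215 161 44 [ 549.4  155.9 -414.5]
216 161 41 [ 548.6  153.1 -415. ]
217 161 54 [ 545.1  150.6 -418.6]
210 162 79 [ 546.6  170.6 -415.2]
211 162 45 [ 546.8  167.7 -414.6]
212 
[... 1141 characters left out ...]

229 184 126 [ 457.   125.3 -410.5]
230 184 127 [ 455.6  122.4 -411.6]
231 184 125 [ 458.   119.2 -408.7]
232 184 129 [ 454.3  116.5 -412.2]
233 184 144 [ 453.4  113.6 -412.8]
234 184 226 [ 454.2  110.6 -411.6]
226 185 197 [ 452.4  134.8 -412.1]
227 185 174 [ 451.1  131.9 -413. ]
228 185 158 [ 453.8  128.7 -409.9]
229 185 148 [ 447.9  126.2 -415.6]
230 185 133 [ 447.2  123.2 -415.9]
231 185 129 [ 450.5  119.9 -412.2]
232 185 128 [ 453.3  116.7 -408.9]
233 185 137 [ 448.3  114.1 -413.7]
234 185 202 [ 445.1  111.3 -416.6]
230 186 186 [ 449.1  123.1 -409.7]
231 186 197 [ 445.6  120.4 -412.9]
232 186 210 [ 444.3  117.5 -413.9]
233 186 200 [ 445.3  114.4 -412.5]
234 186 209 [ 444.5  111.5 -412.9]
```

```bash
python3 - <<'E'
from h import *
crop('t0',200,145,245,205,13,'c4'); crop('s0',300,140,400,210,8,'c5')
E
```

```text
(no output)
```

View pics/c4.png

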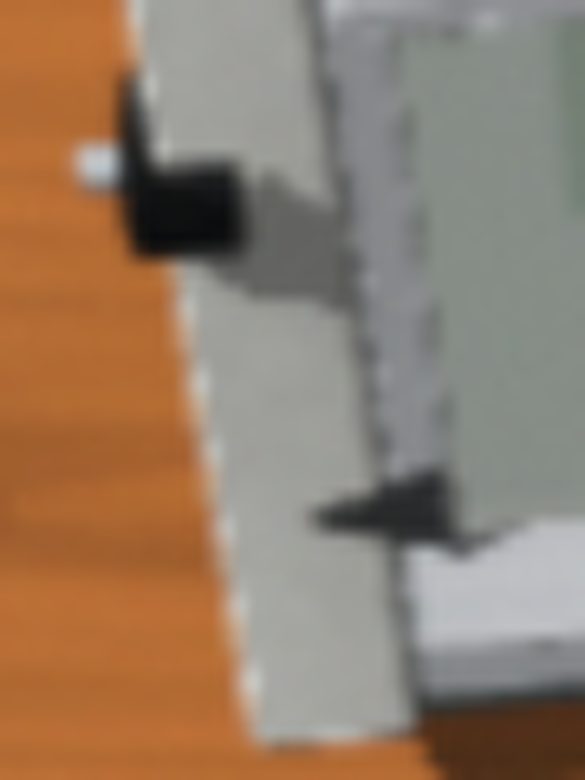

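View pics/c5.png

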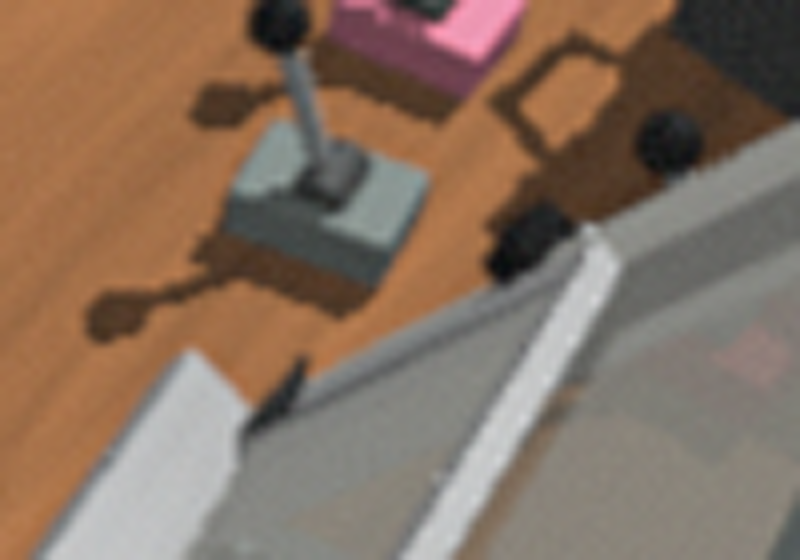

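```bash
python3 - <<'E'
from loc import *
from scipy.spatial.transform import Rotation as Ro
f=lambda u,v:(195+u/4.4,50+v/4.4)
for k,(u,v) in {'lip l':(185,615),'lip r':(635,585),'lipl end':(168,630),'lip r end':(655,580),'lipmid':(410,600),'lip front l':(175,638),'lip front r':(650,602),'win':(400,500),'postLl':(118,650),'postLr':(152,650),'postRr':(703,610),'postRl':(668,610)}.items():
    x,y=f(u,v);print(k,syn(dpt('top','t0',x,y)))
o=ctrl.get_obs();R=o['eef_rot'];p=o['ee_pos']
for sg in(1,-1):
    Rt=np.column_stack([sg*Y,-N,np.cross(sg*Y,-N)]);print(sg,Ro.from_matrix(Rt@R.T).as_rotvec(degrees=True))
yc=-37
def W(s,y,n):return (S*s+Y*y+N*n)/1000
print('tgt pre',W(385,yc,-380),'cur',p,'S',S,'N',N,'Y',Y)
E
```

```text
lip l [ 433.6  103.5 -406.8]
lip r [ 436.7 -205.1 -395.8]
lipl end [ 437.4  115.2 -389.9]
lip r end [ 405.8 -226.6 -430. ]
lipmid [ 438.6  -50.5 -397.7]
lip front l [ 430.6  111.1 -388.4]
lip front r [ 426.9 -214.7 -388. ]
win [ 508.6  -47.8 -422.4]
postLl [ 385.6  155.  -425.9]
postLr [ 378.6  131.6 -429.8]
postRr [ 325.9 -275.1 -474.3]
postRl [ 376.2 -237.4 -428.3]
1 [ -7.9 -54.9  25.3]
-1 [  72.8  -10.6 -137.3]
tgt pre [0.5 0.  0.1] cur [0.2 0.6 0.2] S [0.6 0.1 0.8] N [-0.8 -0.1  0.6] Y [-0.1  1.   0. ]
```

```bash
python3 -m pendant '[[[2,-4.5,0],[-1,-6.9,3.2]],[[4,-9,0],[-2,-13.8,6.4]],[[6,-13.5,0],[-3,-20.7,9.6]],[[8,-18,0],[-4,-27.6,12.8]],[[10,-22.5,0],[-5,-34.5,16]]]' 0 20
```

```text
time: 0.6
ee_pos: [0.3327, 0.3557, 0.2229]
eef_rot: [[0.078, 0.568, -0.819], [0.995, 0.001, 0.095], [0.054, -0.823, -0.565]]
contact_force: [1.3, -0.9, 0.1]
grip_width: 0.0514
```

```bash
python3 - <<'E'
from loc import *
np.set_printoptions(precision=4,suppress=True)
from scipy.spatial.transform import Rotation as Ro
for n,(u,v) in {'mug':(185,287),'spool':(296,241),'pliers':(240,250),'driver':(339,260)}.items(): print(n,dpt('top','t0',u,v))
o=ctrl.get_obs();R=o['eef_rot'];p=o['ee_pos'];print(p,o['joint_positions'])
Rt=np.column_stack([Y,-N,np.cross(Y,-N)]);print(Ro.from_matrix(Rt@R.T).as_rotvec(degrees=True), ((S*385-55*Y-330*N)/1000-p)*100)
E
```

```text
mug [0.2743 0.3272 0.0046]
spool [ 0.4225 -0.0236  0.0409]
pliers [0.3944 0.1532 0.008 ]
driver [ 0.3647 -0.1611  0.0217]
[0.3327 0.3557 0.2229] [ 64.4459   9.2525 124.3269 -50.1887  41.8253  17.0824]
[ -2.906  -20.5541   9.3097] [ 16.1468 -36.3355  -9.6831]
```

```bash
python3 -m pendant '[[[2,-4.5,0],[-1,-6.9,3.1]],[[4,-9,0],[-2,-13.7,6.2]],[[6,-13.5,0],[-2.9,-20.5,9.3]],[[8,-18,0],[-2.9,-20.5,9.3]],[[10,-22.5,-1],[-2.9,-20.5,9.3]]]' && python3 -m pendant '[[[2,-4.3,-1.5],[0,0,0]],[[4,-8.6,-3],[0,0,0]],[[5.5,-12,-5],[0,0,0]],[[6.1,-13.8,-8.6],[0,0,0]],[[6.1,-13.8,-8.6],[0,0,0]]]'; python3 - <<'E'
from loc import *
np.set_printoptions(precision=4,suppress=True)
from scipy.spatial.transform import Rotation as Ro
o=ctrl.get_obs();R=o['eef_rot'];p=o['ee_pos'];print(p,syn(p),o['joint_positions'],o['contact_force'])
Rt=np.column_stack([Y,-N,np.cross(Y,-N)]);print(Ro.from_matrix(Rt@R.T).as_rotvec(degrees=True), ((S*385-55*Y-330*N)/1000-p)*100)
grab('scene','s1');grab('top','t1')
E
```

```text
time: 1.1
ee_pos: [0.375, 0.1864, 0.3117]
eef_rot: [[-0.088, 0.781, -0.619], [0.996, 0.067, -0.057], [-0.004, -0.621, -0.784]]
contact_force: [0.9, -0.2, 0.2]
grip_width: 0.0113
time: 1.6
ee_pos: [0.4177, 0.0596, 0.285]
eef_rot: [[-0.064, 0.75, -0.658], [0.998, 0.037, -0.055], [-0.016, -0.66, -0.751]]
contact_force: [0.1, -0.3, -0.5]
grip_width: 0.0004
[0.4177 0.0596 0.285 ] [ 475.1896   19.3381 -181.7738] [ 10.9753 -13.4462 143.3928 -75.0969   6.3055 -10.8612] [ 0.1314 -0.3444 -0.4522]
[ 1.439  -6.1997  1.8698] [  7.6493  -6.7316 -15.8898]
```

View pics/s1.png

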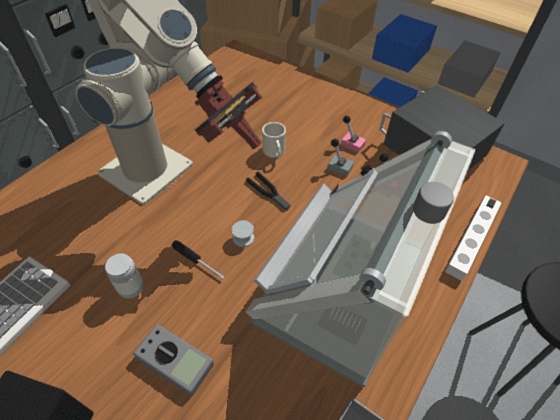

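View pics/t1.png

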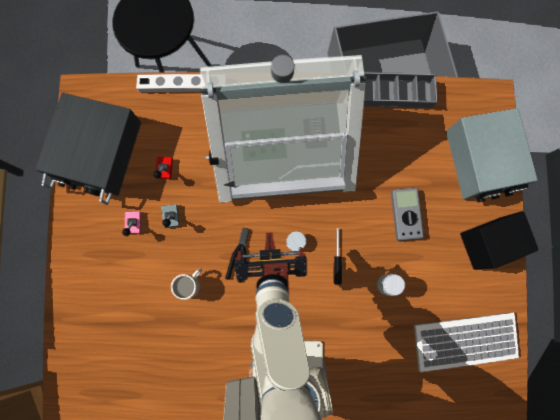

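```bash
cat > kin.py <<'E'
import numpy as np
from scipy.optimize import brentq,least_squares
sam=[([66.979,24.28,93.428],[.233,.579,.222],[-.001,-.001,-1]),([64.4459,9.2525,124.3269],[.3327,.3557,.2229],[.568,.001,-.823]),([10.9753,-13.4462,143.3928],[.4177,.0596,.285],[.75,.037,-.66])]
A=[];B=[]
for j,p,d in sam:
    j=np.radians(j);r=np.array([np.cos(j[0]),np.sin(j[0])]);l=np.array([-r[1],r[0]]);p=np.array(p);d=np.array(d);f=j[1]+j[2]
    A.append([1,0,np.sin(j[1]),np.sin(f),r@d[:2]]);B.append(r@p[:2])
    A.append([0,1,np.cos(j[1]),np.cos(f),d[2]]);B.append(p[2])
    A.append([0,0,0,0,l@d[:2]]);B.append(l@p[:2])
x,res,rk,sv=np.linalg.lstsq(np.array(A),np.array(B),rcond=None)
E
python3 - <<'E'
from kin import *
print(x,res,rk,sv,np.array(A)@x-B)
E
```

```text
[-0.01685441  0.21425318  0.5671763   0.45414247  0.29217594] [0.00047777] 5 [3.16044019 2.11602025 0.66341608 0.27854967 0.12565943] [-0.00595979  0.00592437 -0.01182976  0.01076066 -0.0023779  -0.00287694
 -0.00480088 -0.00354647 -0.01009256]
```

```bash
python3 - <<'E'
from kin import *
e,h,a,b,L=x
for (r,z) in((.50,.126),(.535,.126),(.565,.10),(.62,.18)):
  for t in (55,45,35,25,15):
    tr=np.radians(t);w=np.array([r-L*np.sin(tr)-e,z+L*np.cos(tr)-h]);D=np.hypot(*w)
    j3=np.pi-np.arccos((a*a+b*b-D*D)/(2*a*b));j2=np.arctan2(w[0],w[1])-np.arctan2(b*np.sin(j3),a+b*np.cos(j3))
    j2,j3=np.degrees([j2,j3]);print((r,z),t,round(j2,1),round(j3,1),'j5',round(180-t-j2-j3,1))
E
```

```text
(0.5, 0.126) 55 21.4 149.7 j5 -46.1
(0.5, 0.126) 45 15.9 144.2 j5 -25.1
(0.5, 0.126) 35 13.7 138.0 j5 -6.7
(0.5, 0.126) 25 13.9 131.6 j5 9.5
(0.5, 0.126) 15 15.8 125.0 j5 24.2
(0.535, 0.126) 55 22.6 145.4 j5 -43.0
(0.535, 0.126) 45 18.0 140.0 j5 -23.0
(0.535, 0.126) 35 16.2 133.9 j5 -5.1
(0.535, 0.126) 25 16.5 127.5 j5 11.0
(0.535, 0.126) 15 18.5 120.8 j5 25.8
(0.565, 0.1) 55 28.0 142.3 j5 -45.3
(0.565, 0.1) 45 23.3 137.3 j5 -25.6
(0.565, 0.1) 35 21.3 131.4 j5 -7.7
(0.565, 0.1) 25 21.3 125.0 j5 8.7
(0.565, 0.1) 15 23.0 118.2 j5 23.8
(0.62, 0.18) 55 19.2 133.1 j5 -27.3
(0.62, 0.18) 45 17.1 127.4 j5 -9.5
(0.62, 0.18) 35 16.9 121.0 j5 7.0
(0.62, 0.18) 25 18.4 114.2 j5 22.4
(0.62, 0.18) 15 21.1 107.1 j5 36.8
```

```bash
cat > tgt.py <<'E'
from loc import *
from scipy.spatial.transform import Rotation as Ro
np.set_printoptions(precision=4,suppress=True)
def ori(t):
    t=np.radians(t);d=np.sin(t)*X-np.cos(t)*Z;return np.column_stack([Y,d,np.cross(Y,d)])
def go(x,y,z,t):
    "hood-rotated coords in mm: along X, Y, Z"
    o=ctrl.get_obs();R=o['eef_rot'];p=o['ee_pos'];P=(X*x+Y*y+Z*z)/1000
    print('t',o['time'],'p',p,'XYZ',np.array([X@p,Y@p,p[2]])*1000,'j',o['joint_positions'],'F',o['contact_force'],'|',(P-p)*100,Ro.from_matrix(ori(t)@R.T).as_rotvec(degrees=True))
E
python3 -c "
from tgt import *
go(500,-55,200,20)"
```

```text
t 1.7 p [0.4179 0.0632 0.2853] XYZ [422.0709  22.8206 285.3381] j [ 11.358  -13.3927 143.3241 -75.0968   6.1923 -10.7091] F [-0.1786 -0.7087  1.7681] | [ 8.5029 -6.9993 -8.5338] [-1.6604 28.7033  1.2359]
```

```bash
python3 -m pendant '[[[1.7,-1.4,0],[-0.4,7.2,0.3]],[[3.4,-2.8,0],[-0.8,14.4,0.6]],[[5.1,-4.2,0],[-1.2,21.6,0.9]],[[6.8,-5.6,0],[-1.6,28.7,1.2]],[[8.5,-7,-1],[-1.6,28.7,1.2]]]'; python3 -c "
from tgt import *
go(500,-55,200,20)"
```

```text
time: 2.2
ee_pos: [0.4672, 0.009, 0.2823]
eef_rot: [[-0.016, 0.623, -0.782], [0.996, -0.055, -0.064], [-0.083, -0.78, -0.62]]
contact_force: [-0.2, -0.3, -0.8]
grip_width: 0.0005
t 2.2 p [0.4672 0.009  0.2823] XYZ [465.92   -35.809  282.2617] j [  2.9362  -7.3687 133.2506 -17.8518  16.4193 -74.2091] F [-0.213  -0.2544 -0.8084] | [ 3.5762 -1.5836 -8.2262] [ 3.6666 18.7007  3.7718]
```

```bash
python3 -m pendant '[[[1.2,-0.8,0],[1.4,7,1.4]],[[2.4,-1.6,0],[2.7,14,2.7]],[[3.6,-1.6,0],[3.7,18.7,3.8]],[[3.6,-1.6,-4],[3.7,18.7,3.8]],[[3.6,-1.6,-8],[3.7,18.7,3.8]]]'; python3 -c "
from tgt import *
go(500,-55,200,20)"
```

```text
time: 2.7
ee_pos: [0.506, -0.0076, 0.2028]
eef_rot: [[-0.095, 0.346, -0.933], [0.996, 0.03, -0.09], [-0.003, -0.938, -0.347]]
contact_force: [0.0, 0.3, -1.1]
grip_width: 0.0005
t 2.7 p [ 0.506  -0.0076  0.2028] XYZ [502.9258 -56.0251 202.8257] j [  -4.1436    8.508   122.4013    6.5139   29.161  -104.7372] F [ 0.0313  0.3349 -1.1111] | [-0.3011  0.074  -0.2826] [0.1238 0.3383 0.0666]
```

```bash
python3 -m pendant '[[[0,0,-4],[0,0,0]],[[0,0,-8],[0,0,0]],[[-0.2,0,-11],[0,0,0]],[[2,0.2,-11],[0,0,0]],[[4,0.4,-11],[0,0,0]]]'; python3 -c "
from tgt import *
go(562,-55,93,20)"
```

```text
time: 3.2
ee_pos: [0.5429, -0.0027, 0.0905]
eef_rot: [[-0.095, 0.339, -0.936], [0.995, 0.031, -0.09], [-0.002, -0.94, -0.34]]
contact_force: [0.4, -0.2, 0.4]
grip_width: 0.0002
t 3.2 p [ 0.5429 -0.0027  0.0905] XYZ [540.1781 -54.7116  90.476 ] j [  -3.1603   24.0989  121.745    11.2407   14.7326 -109.032 ] F [ 0.3749 -0.2273  0.4429] | [2.1749 0.1804 0.2524] [ 0.1009 -0.101   0.0311]
```

```bash
python3 -m pendant '[[[0.8,0.08,0],[0,0,0]],[[1.4,0.14,0],[0,0,0]],[[1.8,0.17,0],[0,0,0]],[[1.8,0.17,0],[0,0,0]]]'; python3 - <<'E'
from tgt import *
go(562,-55,93,20)
grab('scene','s2');grab('top','t2')
crop('s2',180,80,440,280,3,'s2c')
E
```

```text
time: 3.6
ee_pos: [0.5593, -0.0027, 0.0915]
eef_rot: [[-0.093, 0.338, -0.936], [0.996, 0.03, -0.088], [-0.001, -0.941, -0.34]]
contact_force: [-2.4, 1.4, -0.7]
grip_width: 0.0003
t 3.6 p [ 0.5593 -0.0027  0.0915] XYZ [556.446  -56.3392  91.5169] j [  -3.0291   24.9139  119.7399   10.1202   15.9064 -107.6476] F [-2.363   1.4221 -0.7257] | [0.54   0.1865 0.1483] [ 0.0933 -0.1319  0.1572]
```

View pics/s2c.png

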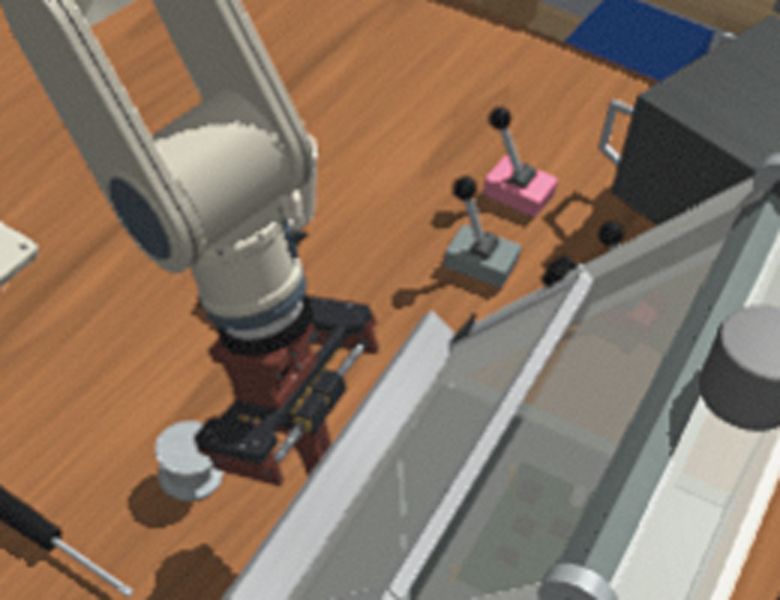

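The fingers are now in front of and below the lip, with light contact of about 3 N. Next I push along the slope.

```bash
python3 -m pendant '[[[0.5,0.05,0.7],[0,0,0]],[[1,0.1,1.4],[0,0,0]],[[1.5,0.15,2.1],[0,0,0]],[[2,0.2,2.8],[0,0,0]],[[2.5,0.24,3.5],[0,0,0]]]'; python3 - <<'E'
from tgt import *
go(562,-55,93,20)
grab('top','t3');crop('t3',190,90,370,220,4.4,'t3c')
E
```

```text
time: 4.2
ee_pos: [0.5838, -0.0009, 0.1269]
eef_rot: [[-0.092, 0.337, -0.937], [0.996, 0.03, -0.087], [-0.001, -0.941, -0.338]]
contact_force: [-9.1, 4.6, 0.8]
grip_width: 0.0004
t 4.2 p [ 0.5838 -0.0009  0.1269] XYZ [581.0728 -56.8504 126.8874] j [  -2.6373   22.5317  115.9061    6.9356   22.1047 -103.9116] F [-9.1281  4.6352  0.8495] | [-1.9162  0.0014 -3.3887] [ 0.0926 -0.2231  0.2185]
```

View pics/t3c.png

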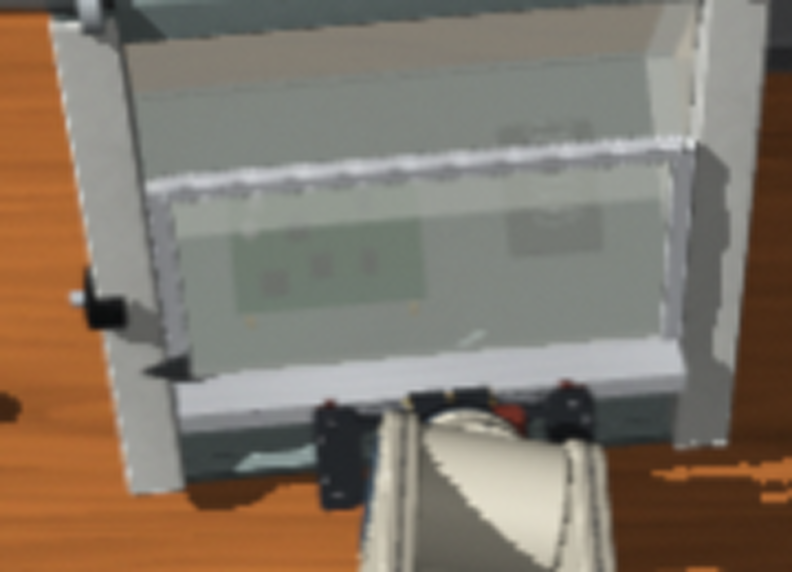

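```bash
cat > meas.py <<'E'
from tgt import *
import sys
def ptrclip(tag):
    z=np.load(tag+'.npz');p=z['p'].astype(int);d=z['d']
    out=[]
    for y in range(145,192):
        for x in range(205,242):
            if d[y,x]>0: out.append((x,y,p[y,x].sum(),*syn(pt('top',x,y,d[y,x]))))
    o=np.array(out)
    c=o[(o[:,2]<60)&(o[:,5]>-424)&(o[:,4]>145)]
    q=o[(o[:,2]<165)&(o[:,5]>-424)&(o[:,4]<140)&(o[:,4]>112)]
    for n,a in(('clip',c),('ptr',q)): print(tag,n,len(a),'u v s y n mean',a[:,[0,1,3,4,5]].mean(0),'s range',np.percentile(a[:,3],[3,97]))
    np.set_printoptions(suppress=True)
for t in sys.argv[1:]: ptrclip(t)
E
python3 meas.py t0 t1 t2 t3
python3 - <<'E'
from tgt import *
def P(u,v,n): return syn(planept('top',u,v,N,N*n/1000))
off=lambda u,v,x0,y0,s:(x0+(u+.5)/s-.5,y0+(v+.5)/s-.5)
print('tip0',P(*off(312,518,200,145,13),-412.5),'tip3',P(*off(145,371,190,90,4.4),-412.5))
for n,(u,v) in {'inner bottom':(240,248),'inner top':(240,165)}.items(): print(n,P(*off(u,v,200,145,13),-416))
E
```

```text
t0 clip 26 u v s y n mean [ 213.7692  161.5     545.9921  159.8312 -416.6124] s range [535.4522 554.1982]
t0 ptr 20 u v s y n mean [ 230.65    183.85    454.7831  120.5422 -412.8133] s range [447.5909 460.2813]
t1 clip 25 u v s y n mean [ 213.64    161.48    545.6095  160.2562 -417.1819] s range [538.0204 554.0595]
t1 ptr 20 u v s y n mean [ 230.65    183.85    454.2585  120.5932 -413.3498] s range [445.5795 462.9714]
t2 clip 27 u v s y n mean [ 213.7407  161.4074  545.4085  159.9869 -417.6805] s range [536.5387 554.0033]
t2 ptr 22 u v s y n mean [ 230.4545  183.7727  455.1839  121.0865 -412.7989] s range [446.8462 462.6727]
t3 clip 27 u v s y n mean [ 213.6667  161.4074  546.0481  160.124  -416.9885] s range [539.1143 552.9518]
t3 ptr 24 u v s y n mean [ 228.9167  173.6667  496.1603  121.3777 -413.538 ] s range [487.9607 503.6589]
tip0 [ 455.4215  141.8648 -412.5   ] tip3 [ 498.2705  139.8826 -412.5   ]
inner bottom [ 537.0264  148.6854 -416.    ]
inner top [ 561.2939  145.7761 -416.    ]
```

```bash
python3 -m pendant '[[[0.5,0.05,0.7],[0,0,0]],[[1,0.1,1.4],[0,0,0]],[[1.5,0.15,2.1],[0,0,0]],[[2,0.2,2.8],[0,0,0]],[[2.3,0.22,3.3],[0,0,0]]]'; python3 - <<'E'
from tgt import *
go(562,-55,93,20)
grab('top','t4');crop('t4',200,140,245,185,13,'t4c')
E
python3 meas.py t4
```

```text
time: 4.75
ee_pos: [0.6081, 0.001, 0.1606]
eef_rot: [[-0.092, 0.339, -0.936], [0.996, 0.029, -0.087], [-0.002, -0.94, -0.341]]
contact_force: [-4.3, 1.7, -1.7]
grip_width: 0.0004
t 4.75 p [0.6081 0.001  0.1606] XYZ [605.4232 -57.3327 160.5785] j [  -2.2848   20.8625  112.0443    5.3528   27.42   -101.886 ] F [-4.2879  1.7157 -1.7157] | [-4.3447 -0.184  -6.7578] [ 0.1152 -0.0678  0.243 ]
t4 clip 27 u v s y n mean [ 213.6667  161.4074  546.495   160.0654 -416.4833] s range [538.7696 553.2333]
t4 ptr 31 u v s y n mean [ 226.9677  163.0968  538.6283  122.562  -413.0659] s range [529.8585 545.8675]
```

View pics/t4c.png

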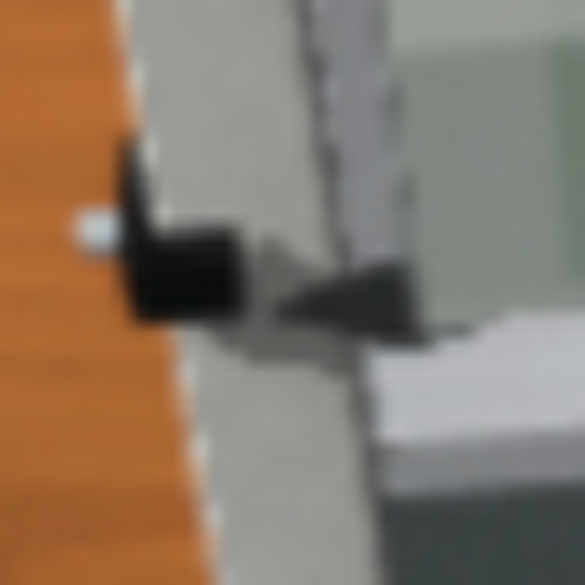

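```bash
python3 - <<'E'
from tgt import *
def P(u,v,n): return syn(planept('top',u,v,N,N*n/1000))
off=lambda u,v,x0,y0,s:(x0+(u+.5)/s-.5,y0+(v+.5)/s-.5)
print('tip',P(*off(272,308,200,140,13),-413),'clip bottom',P(*off(238,318,200,140,13),-416.8),P(*off(145,322,200,140,13),-416.8))
# dark threshold sub-pixel column profiles through clip
z=np.load('t4.npz');p=z['p'].astype(int).sum(2)
for v in range(155,168): print(v,p[v,208:234])
print(proj('top',(S*546+Y*147-N*416.8)/1000),proj('top',(S*546+Y*140-N*413)/1000),proj('top',(S*536+Y*147-N*416.8)/1000),proj('top',(S*556+Y*147-N*416.8)/1000),proj('top',(S*556+Y*147-N*430)/1000))
E
```

```text
tip [ 540.3529  141.1737 -413.    ] clip bottom [ 534.8837  149.3883 -416.8   ] [ 536.1125  170.0169 -416.8   ]
155 [308 148 131 305 468 461 456 456 454 451 451 450 443 444 445 441 391 307 364 393 396 390 355 338 386 396]
156 [442 193 106 290 495 458 445 440 441 439 443 448 445 442 441 443 402 322 366 393 395 390 367 358 388 396]
157 [507 220  84 192 348 326 309 282 272 277 358 433 436 437 438 440 400 328 357 392 396 391 373 364 387 392]
158 [432 183  79  93 153 149 138 118 113 132 269 390 351 374 426 436 407 333 304 375 393 390 370 357 387 390]
159 [301 134  68  58  64  67  67  70  71  89 191 309 294 309 368 419 410 344 283 359 379 376 350 343 381 387]
160 [284 158  70  51  50  46  50  52  51  66 155 268 277 283 302 332 355 342 273 301 255 223 222 279 357 390]
161 [295 173  64  43  41  41  42  40  39  51 130 239 277 282 281 272 265 228 184 176 150 135 158 240 340 386]
162 [302 207  68  45  40  43  41  38  42  47 124 231 273 270 244 187 155 142 133 127 123 124 137 211 325 387]
163 [308 252  98  48  42  43  48  46  54  62 126 228 251 201 160 136 122 119 123 119 122 122 128 191 313 394]
164 [320 279 167 105 107 127 140 140 142 144 188 258 255 200 166 152 138 133 126 122 121 122 127 182 306 389]
165 [324 314 286 281 318 380 384 351 272 249 259 275 273 257 253 250 233 208 172 150 155 134 132 166 248 324]
166 [328 327 325 325 351 416 455 437 379 302 291 284 280 280 279 278 273 263 237 253 298 257 243 243 279 391]
167 [321 324 320 321 336 408 478 459 438 411 376 308 298 300 295 296 288 277 260 284 404 479 486 486 492 514]
(np.float64(218.2), np.float64(161.1)) (np.float64(220.6), np.float64(161.7)) (np.float64(218.6), np.float64(163.6)) (np.float64(217.8), np.float64(158.5)) (np.float64(217.8), np.float64(155.4))
```

```bash
python3 -m pendant '[[[0.09,0.01,0.13],[0,0,0]],[[0.18,0.02,0.26],[0,0,0]],[[0.27,0.03,0.39],[0,0,0]],[[0.27,0.03,0.39],[0,0,0]]]'; python3 - <<'E'
from tgt import *
go(562,-55,93,20)
for k in range(3): grab('top',f't5{k}')
P=np.mean([np.load(f't5{k}.npz')['p'].astype(float) for k in range(3)],0)
cv2.imwrite('pics/t5c.png',cv2.resize(P[140:185,200:245,::-1].astype(np.uint8),None,fx=13,fy=13,interpolation=cv2.INTER_CUBIC))
p=P.sum(2).round().astype(int)
for v in range(154,168): print(v,p[v,208:234])
E
python3 meas.py t50 t51 t52
```

```text
time: 5.2
ee_pos: [0.6113, 0.0011, 0.1646]
eef_rot: [[-0.092, 0.341, -0.936], [0.996, 0.029, -0.087], [-0.002, -0.94, -0.342]]
contact_force: [-5.6, 0.3, 1.4]
grip_width: 0.0003
t 5.2 p [0.6113 0.0011 0.1646] XYZ [608.5586 -57.4699 164.5995] j [  -2.2468   20.7037  111.5756    5.2096   27.9686 -101.699 ] F [-5.6445  0.292   1.3576] | [-4.6581 -0.2004 -7.16  ] [0.1258 0.0051 0.2468]
154 [278 146 170 343 451 459 456 455 456 453 451 446 444 442 440 434 380 305 376 395 395 391 364 339 387 393]
155 [307 149 129 301 468 462 458 455 456 455 452 448 443 443 445 439 391 307 369 394 395 387 355 338 387 392]
156 [443 195 106 287 494 454 444 439 440 439 444 447 447 443 443 442 402 320 368 395 395 389 368 358 388 393]
157 [506 221  87 195 349 325 307 282 272 278 357 437 438 437 440 437 400 331 357 391 391 381 362 360 387 391]
158 [431 188  79  93 153 151 140 115 110 131 269 391 351 374 426 433 409 330 299 360 353 303 265 306 384 393]
159 [296 135  68  60  64  67  70  71  74  89 189 307 293 307 366 416 402 327 228 231 204 180 186 282 378 392]
160 [281 158  74  51  50  47  49  51  53  64 154 269 27
[... 763 characters left out ...]
 312 301 299 296 295 290 277 261 302 451 540 547 548 549 550]
t50 clip 26 u v s y n mean [ 213.7692  161.5     545.9914  159.8303 -416.614 ] s range [537.2629 553.876 ]
t50 ptr 31 u v s y n mean [ 226.7097  161.7419  543.3313  122.7881 -413.7085] s range [535.3568 549.6315]
t51 clip 25 u v s y n mean [ 213.84    161.56    545.4812  159.6934 -416.9078] s range [539.2332 552.3097]
t51 ptr 30 u v s y n mean [ 226.8     161.7333  543.2423  122.5351 -413.8119] s range [536.3447 551.1551]
t52 clip 25 u v s y n mean [ 213.76    161.44    546.7008  159.7696 -416.0737] s range [536.5629 553.2474]
t52 ptr 31 u v s y n mean [ 226.7097  161.7419  543.0437  122.8159 -414.0314] s range [534.7756 549.6526]
```

View pics/t5c.png

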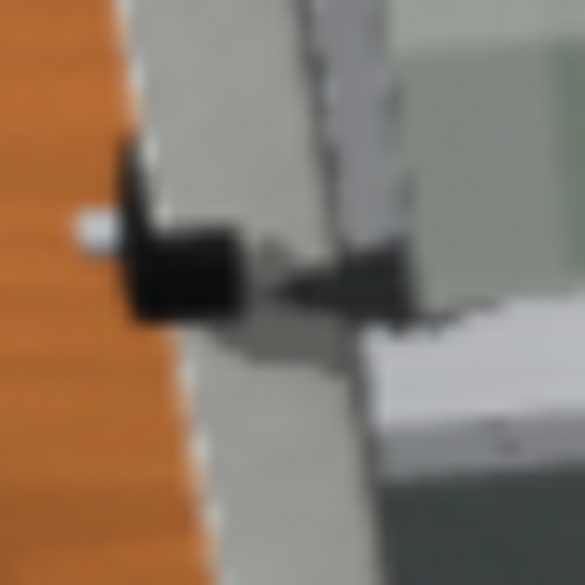

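```bash
python3 -m pendant '[[[0.06,0.01,0.08],[0,0,0]],[[0.06,0.01,0.08],[0,0,0]],[[-1,-0.1,-1],[0,0,0]],[[-3,-0.3,-1.5],[0,0,0]],[[-7,-0.7,-1],[0,0,0]]]';  python3 - <<'E'
from tgt import *
go(562,-55,93,20)
for k in range(2): grab('top',f't6{k}')
grab('scene','s6')
P=np.mean([np.load(f't6{k}.npz')['p'].astype(float) for k in range(2)],0)
p=P.sum(2).round().astype(int)
for v in range(158,168): print(v,p[v,208:234])
crop('t60',190,90,370,225,4.4,'t6c')
E
python3 meas.py t60 t61
```

```text
time: 5.85
ee_pos: [0.5441, -0.0061, 0.1549]
eef_rot: [[-0.092, 0.345, -0.934], [0.996, 0.029, -0.087], [-0.003, -0.938, -0.346]]
contact_force: [0.6, 0.3, 0.7]
grip_width: 0.0009
t 5.85 p [ 0.5441 -0.0061  0.1549] XYZ [541.0197 -58.2513 154.9111] j [  -3.5303   16.6863  120.0895    7.2599   23.315  -104.9781] F [0.64   0.2923 0.7213] | [ 2.0572  0.5247 -6.1911] [0.1516 0.2864 0.2485]
158 [448 194  84  97 156 158 145 120 113 137 279 404 364 387 442 448 424 342 310 372 351 266 240 318 398 405]
159 [304 138  74  60  68  71  72  72  78  92 196 318 303 322 380 432 416 325 221 240 207 160 174 292 391 406]
160 [292 164  74  54  52  50  52  52  54  68 162 279 287 286 300 309 260 198 150 154 136 134 166 268 369 403]
161 [306 180  70  46  46  47  44  44  45  56 136 246 256 206 184 172 142 118 128 130 126 128 156 248 354 408]
162 [310 210  74  43  44  44  43  42  44  50 124 221 222 162 134 126 126 125 126 124 126 125 140 220 344 410]
163 [323 261 100  46  46  44  48  52  55  64 134 232 264 245 222 202 170 157 138 130 132 128 134 196 310 370]
164 [332 292 174 107 110 134 144 144 146 150 198 270 288 286 278 271 262 252 214 179 220 224 218 239 288 332]
165 [336 326 298 289 328 396 396 364 283 260 269 287 291 292 292 290 289 282 256 286 421 490 495 498 504 508]
166 [340 338 336 334 364 430 472 452 390 318 302 292 292 294 290 292 290 288 268 340 492 554 559 560 560 562]
167 [333 333 332 334 346 422 496 474 453 427 390 320 313 310 308 307 299 290 272 320 470 558 568 569 569 569]
t60 clip 26 u v s y n mean [ 213.7692  161.5     545.5466  159.8879 -417.1192] s range [539.1052 553.0453]
t60 ptr 28 u v s y n mean [ 226.7143  161.5714  545.      122.6148 -412.5614] s range [537.8216 551.2157]
t61 clip 26 u v s y n mean [ 213.7692  161.5     546.0037  159.8308 -416.5976] s range [537.9395 556.5587]
t61 ptr 28 u v s y n mean [ 226.7143  161.5714  544.3422  122.6759 -413.2982] s range [537.0195 553.9408]
```

View pics/t6c.png

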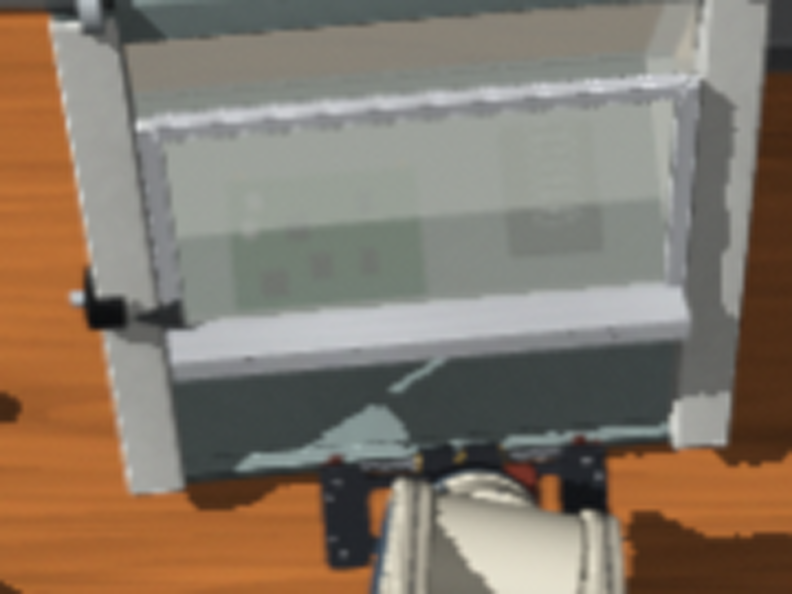

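View pics/s6.png

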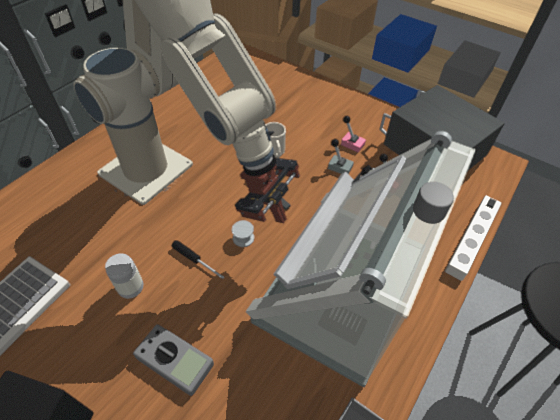

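Window: the pointer is now within about 1 mm of the clip's middle along the slope. It sits at 544–545 mm against 544.4–546 mm, and the tool is clear of the lip.

Next is the fan switch. The three candidates in the top view are grey at (171,216), pink at (132,222) and red at (165,168). Crop c2 confirmed that the grey one matches the grey fan_base and stands left of the cabinet.

```bash
python3 -m pendant '[[[-2,2,3],[0,0,0]],[[-4,6,6],[0,0,0]],[[-6,10,6],[0,0,0]],[[-8,14,6],[0,0,0]],[[-10,18,6],[0,0,0]]]';  cat > fan.py <<'E'
from tgt import *
g=np.radians(8);FX=np.array([np.cos(g),np.sin(g),0]);FY=np.array([-np.sin(g),np.cos(g),0])
def fan(a,b,z,t=5):
    "a along lever x from base centre mm"
    t=np.radians(t);d=np.sin(t)*FX-np.cos(t)*Z;Rt=np.column_stack([FY,d,np.cross(FY,d)])
    o=ctrl.get_obs();R=o['eef_rot'];p=o['ee_pos'];P=np.array([.4989,.377,0])+FX*a/1000+FY*b/1000+Z*z/1000
    q=p-np.array([.4989,.377,0])
    print('t',o['time'],'p',p,'fanframe',np.array([FX@q,FY@q,p[2]])*1000,'j',o['joint_positions'],'F',o['contact_force'],'|',(P-p)*100,Ro.from_matrix(Rt@R.T).as_rotvec(degrees=True))
E
python3 -c "
from fan import *
fan(-100,0,200)"
```

```text
time: 6.5
ee_pos: [0.4433, 0.1764, 0.2164]
eef_rot: [[-0.091, 0.347, -0.934], [0.996, 0.031, -0.085], [-0.0, -0.937, -0.348]]
contact_force: [0.5, 0.2, -0.6]
grip_width: 0.0004
t 6.5 p [0.4433 0.1764 0.2164] fanframe [ -82.9273 -190.8674  216.3621] j [ 24.579    4.9309 124.3124 -12.5898  32.081  -61.0521] F [ 0.4726  0.2339 -0.6099] | [-4.347  18.6634 -1.6362] [-1.7475 15.2732  2.7691]
```

```bash
python3 -m pendant '[[[-1,4,0],[-0.9,7.6,1.4]],[[-2,8,0],[-1.7,15.3,2.8]],[[-3,12,0],[-1.7,15.3,2.8]],[[-4,16,0],[-1.7,15.3,2.8]],[[-4.3,18.7,-1.6],[-1.7,15.3,2.8]]]';  python3 - <<'E'
from fan import *
fan(-90,0,80)
grab('top','t7');grab('scene','s7');crop('t7',100,150,250,290,5,'t7c');crop('s7',230,80,430,230,4,'s7c')
E
```

```text
time: 7.0
ee_pos: [0.401, 0.3662, 0.2009]
eef_rot: [[-0.142, 0.086, -0.986], [0.99, 0.017, -0.141], [0.004, -0.996, -0.088]]
contact_force: [0.2, -0.7, 1.1]
grip_width: 0.0004
t 7.0 p [0.401  0.3662 0.2009] fanframe [-98.4666   2.9216 200.9072] j [ 42.6663  17.1984 107.6981  -3.4361  50.8604 -53.4082] F [ 0.1728 -0.6631  1.0818] | [  0.8791  -0.1715 -12.0907] [-0.238   0.0131 -0.1552]
```

View pics/t7c.png

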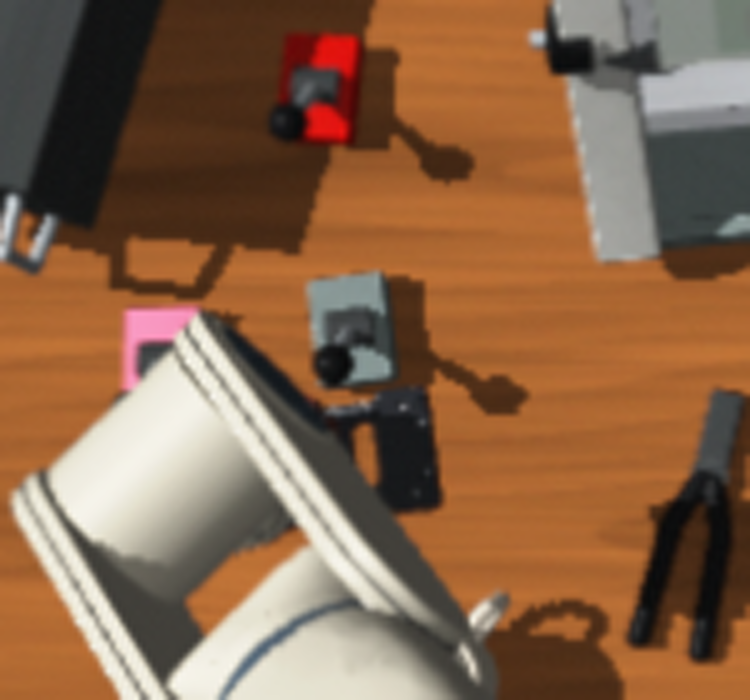

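View pics/s7c.png

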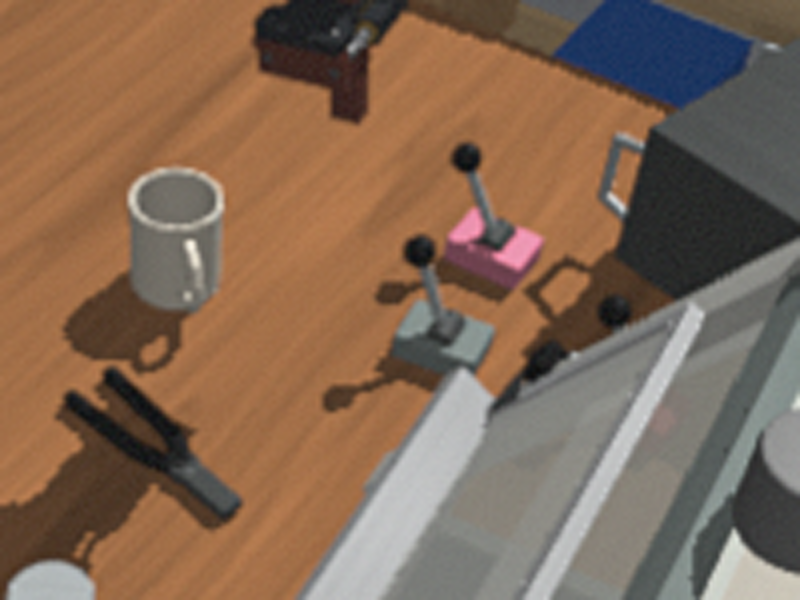

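```bash
python3 -m pendant '[[[0,0,-4],[0,0,0]],[[0,0,-8],[0,0,0]],[[0.3,-0.3,-11],[0,0,0]],[[0.9,-0.2,-12.1],[0,0,0]],[[1.9,-0.1,-12.1],[0,0,0]]]';  python3 - <<'E'
from fan import *
fan(-60,0,80)
grab('scene','s8');crop('s8',230,80,430,230,4,'s8c')
print(proj('scene',ctrl.get_obs()['ee_pos']))
E
```

```text
time: 7.6
ee_pos: [0.4184, 0.3598, 0.0765]
eef_rot: [[-0.141, 0.079, -0.987], [0.99, 0.01, -0.14], [-0.002, -0.997, -0.08]]
contact_force: [0.1, 0.0, 0.2]
grip_width: 0.0005
t 7.6 p [0.4184 0.3598 0.0765] fanframe [-82.1011  -5.8256  76.4532] j [ 40.8915  29.2165 110.2168  -4.2651  36.842  -53.8713] F [0.0951 0.0102 0.1532] | [2.1075 0.8845 0.3547] [ 0.1505 -0.4045 -0.0896]
(np.float64(318.6), np.float64(142.2))
```

View pics/s8c.png

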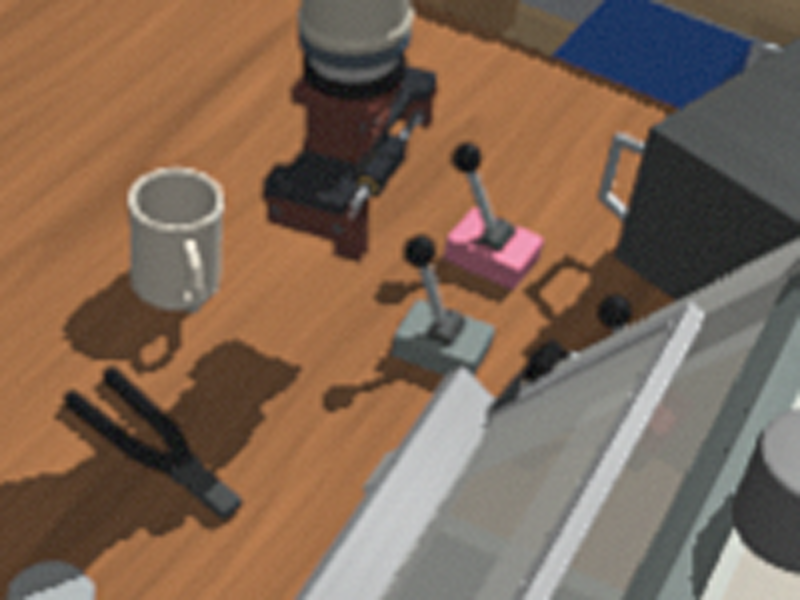

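```bash
python3 -m pendant '[[[2,0.7,0.3],[0,0,0]],[[3.7,1,0.3],[0,0,0]],[[5.4,1.25,0.3],[0,0,0]],[[7.1,1.5,0.3],[0,0,0]],[[8.7,1.7,0.3],[0,0,0]]]';  python3 - <<'E'
from fan import *
fan(15,0,80)
grab('scene','s9');crop('s9',230,80,430,230,4,'s9c')
E
```

```text
time: 8.15
ee_pos: [0.5073, 0.3781, 0.0828]
eef_rot: [[-0.141, 0.083, -0.987], [0.99, 0.013, -0.14], [0.001, -0.996, -0.084]]
contact_force: [-0.5, -0.0, -1.0]
grip_width: 0.0006
t 8.15 p [0.5073 0.3781 0.0828] fanframe [ 8.4743 -0.0383 82.7945] j [ 36.7259  33.581   99.9551  -3.3541  42.2264 -58.948 ] F [-0.5066 -0.0238 -0.9522] | [ 0.6457  0.0946 -0.2794] [-0.0517 -0.1678 -0.0778]
```

View pics/s9c.png

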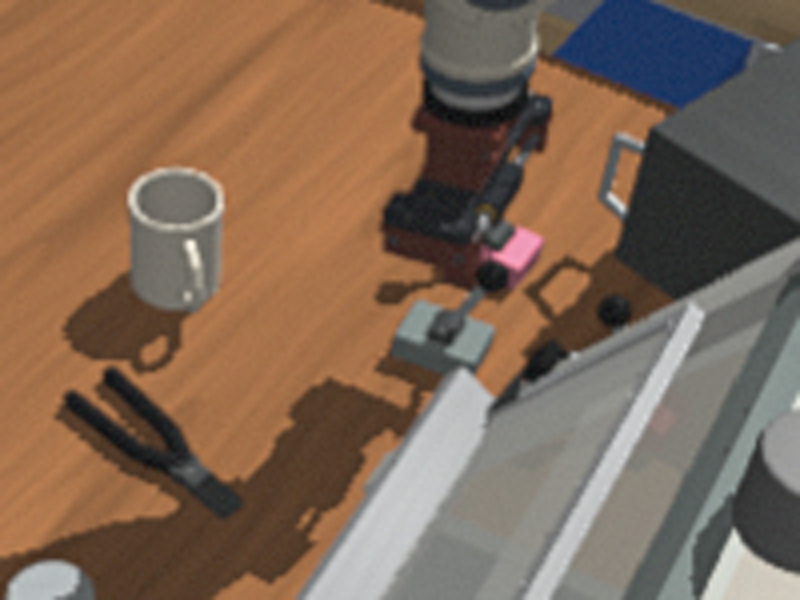

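```bash
python3 -m pendant '[[[0.4,0.06,0],[0,0,0]],[[0.8,0.12,0],[0,0,0]]]'; python3 -m pendant '[[[0.2,0.03,0],[0,0,0]],[[0.4,0.06,0],[0,0,0]]]'
```

```text
time: 8.4
ee_pos: [0.5133, 0.3786, 0.0813]
eef_rot: [[-0.141, 0.081, -0.987], [0.99, 0.012, -0.14], [0.0, -0.997, -0.082]]
contact_force: [-1.3, 1.1, -0.2]
grip_width: 0.0007
time: 8.6
ee_pos: [0.5163, 0.379, 0.0802]
eef_rot: [[-0.141, 0.08, -0.987], [0.99, 0.011, -0.141], [-0.001, -0.997, -0.08]]
contact_force: [-5.9, -0.1, 2.3]
grip_width: 0.0001
```

Force is rising, which suggests the lever is at its stop. One small extra push will confirm it, then I back off.

```bash
python3 -m pendant '[[[0.2,0.03,0],[0,0,0]],[[0.3,0.04,0],[0,0,0]],[[0.3,0.04,0],[0,0,0]]]'; python3 -m pendant '[[[-2,-0.3,0.3],[0,0,0]],[[-6,-0.8,1],[0,0,0]],[[-10,-1.4,3],[0,0,0]],[[-12,-1.7,7],[0,0,0]],[[-12,-1.7,11],[0,0,0]]]'; python3 - <<'E'
from fan import *
fan(15,0,80)
grab('scene','s10');grab('top','t10');crop('s10',230,80,430,230,4,'s10c');crop('t10',100,100,250,290,4,'t10c')
E
python3 meas.py t10
```

```text
time: 8.9
ee_pos: [0.5167, 0.3787, 0.0796]
eef_rot: [[-0.141, 0.075, -0.987], [0.99, 0.008, -0.141], [-0.002, -0.997, -0.075]]
contact_force: [-11.1, -0.2, 5.9]
grip_width: 0.0003
time: 9.4
ee_pos: [0.3962, 0.361, 0.1901]
eef_rot: [[-0.143, 0.077, -0.987], [0.99, 0.008, -0.143], [-0.003, -0.997, -0.077]]
contact_force: [0.7, 1.4, 0.1]
grip_width: 0.0003
t 9.4 p [0.3962 0.361  0.1901] fanframe [-103.9427   -1.5344  190.0756] j [ 42.598   17.7968 108.5422  -3.4501  50.1517 -53.4996] F [0.7183 1.4221 0.0878] | [ 11.7572   1.8073 -11.0076] [ 0.2567 -0.5366 -0.2197]
t10 clip 27 u v s y n mean [ 213.6667  161.4074  546.0249  160.1247 -417.0136] s range [538.7801 554.329 ]
t10 ptr 28 u v s y n mean [ 226.8214  161.4643  544.892   122.3083 -413.105 ] s range [537.4357 552.5219]
```

View pics/s10c.png

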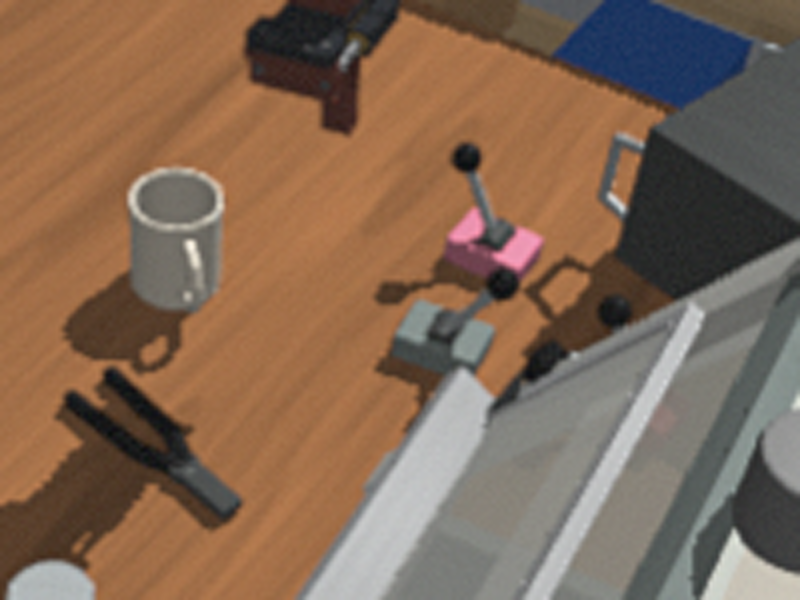

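View pics/t10c.png

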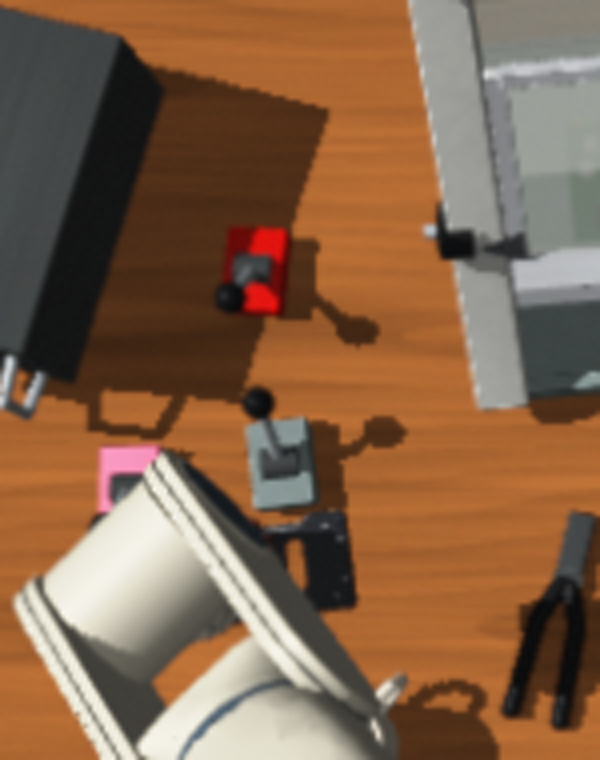

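```bash
python3 - <<'E'
from fan import *
for u,v in((164.2,200.2),): 
    q=planept('top',u,v,[0,0,1],[0,0,.092])-np.array([.4989,.377,0]);print(FX@q*1000,FY@q*1000)
q=planept('top',166.7,222.6,[0,0,1],[0,0,.092])-np.array([.4989,.377,0]);print(FX@q*1000,FY@q*1000)
print(ctrl.get_obs()['contact_force'],ctrl.hand_in())
E
```

```text
41.904348340738245 2.520170380785335
-28.213554995674304 1.905629478386707
the job is handed in; nothing more can be done
[ 0.2041  0.3831 -0.031 ] None
```

I pushed the window up until its pointer stood opposite the clip, then pushed the grey fan switch's lever over to its stop. The job is handed in with the robot touching nothing.

- **Window:** I used shut fingers at the lip's lower front edge and raised the window about 91 mm. In the last picture the pointer is at 544.9 mm along the slope. The clip's middle measured 544.4 mm from its edges and 546.0 mm from depth, so it is opposite to within about 1 mm, and it had not moved after the fan push.
- **Fan:** The force rose to about 12 N with no further motion, which indicates the stop. The ball's measured travel was about 70 mm against the 77 mm expected, which I put down to error in reading pixels. I took the rise in force, not this measurement, as proof of the full throw.
- **Other things on the bench:** The mug, pliers and red and pink switches looked unmoved in the last pictures. I did not re-measure the multimeter, driver, spool and can, but the arm never came near their height.
- **Lip angle:** I first tried to lay the fingers flat along the lip's underside, but joint 4 reached its limit. I pushed with the tool tilted only 20 degrees instead.
- **Time and force:** The robot's clock stood at about 9.5 s, and the highest wrist force I read was about 13 N.

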